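# Put the bench tools back in their shadow foam

## Task

Clear up the fitter's bench: put the adjustable spanner, the screwdriver, the dial gauge and the engineer's square back, each in the black foam block whose yellow cut-out has its shape, lying the right way round and fully down in its pocket. Set each one down rather than dropping it, and leave the aluminium bracket and the green tin standing where they are.

Things in the scene. Friction and masses are not known exactly. Their poses are not given: they have to be found in the camera images.
- spanner_mid (a point): Loose small adjustable spanner of bright steel lying flat, 122 mm long, 0.13 kg. The point is on the handle at the grip place beside the head, half-way up (6 mm above the underside). x runs along the handle towards the jaws, z up. Handle 14 mm wide in y and 11 mm thick, from x = -64 to +12; head 13 mm thick, about 38 mm wide, from x = +10 to +57. Grip across the handle (along y).
- driver_mid (a point): Loose stubby screwdriver, red eight-sided handle with black end, lying on its side, 113 mm long, 0.09 kg. The point is in the handle, on its axis, 14 mm above the underside. x runs along the tool towards the blade, z up at the start. Handle 28 mm across its flats (two of them upright, facing +y and -y), from x = -36 to +28; steel shaft 6 mm thick from there to x = +77. Grip across the handle (along y).
- dial_mid (a point): Loose dial gauge lying face up: round case 42 mm across and 20 mm thick, white face with black ticks and a red hand, 0.12 kg. The point is the centre of the case, 10 mm above the underside. x runs along the steel stem and plunger, which stick out from the rim of the case to x = +61; a short cap opposite reaches x = -27; z up. Grip across the case along y, clear of the stem.
- square_mid (a point): Loose engineer's square lying flat: grey stock 62 x 16 x 16 mm with a thin bright steel blade at right angles to it, 0.15 kg. The point is in the stock at the grip place, half-way up (8 mm above the underside). x runs along the stock, from x = -24 to +38; the blade, 16 mm wide (x = +22 to +38) and 3 mm thick, half-way up the stock, sticks out along +y to y = +56; z up. Grip across the stock (along y).
- foam_spanner: Fixed black foam block, 24 mm high, x = -83 to +77, y = -52 to +52 mm. Pocket with the adjustable spanner in yellow on its floor, 8 to 10 mm of play all round, 10 mm deep: floor 14 mm above the bench. A black finger trough, 44 mm wide and as deep, crosses the block along y through the origin, open at both sides. Origin: on the bench below where the tool's point belongs; x, y: as the tool's when in place (jaws to +x).
- foam_driver: Fixed black foam block, 24 mm high, x = -57 to +97, y = -52 to +52 mm. Pocket with the screwdriver in yellow on its floor, 8 to 10 mm of play all round, 18 mm deep: floor 6 mm above the bench. A black finger trough, 44 mm wide and as deep, crosses the block along y through the origin, open at both sides. Origin: on the bench below where the tool's point belongs; x, y: as the tool's when in place (blade to +x).
- foam_dial: Fixed black foam block, 24 mm high, x = -50 to +80, y = -50 to +50 mm. Pocket with the dial gauge in yellow on its floor, 8 to 10 mm of play all round, 12 mm deep: floor 12 mm above the bench. A black finger trough, 44 mm wide and as deep, crosses the block along y through the origin, open at both sides. Origin: on the bench below where the tool's point belongs; x, y: as the tool's when in place (stem to +x).
- foam_square: Fixed black foam block, 24 mm high, x = -50 to +64, y = -29 to +77 mm. Pocket with the engineer's square in yellow on its floor, 8 to 10 mm of play all round, 10 mm deep: floor 14 mm above the bench. A black finger trough, 44 mm wide and as deep, crosses the block along y through the origin, open at both sides. Origin: on the bench below where the tool's point belongs; x, y: as the tool's when in place (stock along x, blade at its +x end pointing to +y).
- bracket_mid (a point): Bystander: loose machined aluminium bracket, foot 56 x 40 mm, 40 mm high, standing among the tools. The point is 20 mm above its underside. Must stay where it is.
- tin_mid (a point): Bystander: loose round green tin, 63 mm across and 40 mm high, standing near the left end of the tools. The point is its centre, 20 mm above its underside. Must stay where it is.

How it is judged:
By the outcome, as a careful person would: the job done as asked, in the order asked, and still so for the second after the job is handed in, with the robot touching nothing.
It also fails if it takes over 106 s, if anything falls off the work surface, if the arm or the gripper's body presses on something with over 40 N, if the wrist force passes 120 N, or if a joint passes its speed limit or range.

## Robot

A 6-joint arm with a two-finger parallel gripper is mounted at the origin on the work surface. World frame = base frame: x ahead of the robot, y to its left, z up, the work surface at z = 0. Lengths are in m, angles in degrees, forces in N, time in s.
With the tool pointing down it reaches from about 0.35 to 0.875 m from the base axis. Payload 4.2 kg.
Tool frame: the origin (TCP) lies on the centre line of the jaws, within the pads' length; the fingertips stand 19 mm ahead of it and the grasp point (between the pads) is the TCP; z points along the fingers, y is the line along which they close (so a half turn about z gives the same grasp; the last joint's range is limited). The gripper opens to 87 mm and grips with 3 to 60 N. Pads are 19 mm wide; open, the fingers measure 117 mm over their backs; the gripper's body (75 mm by 190 mm) begins 51 mm behind the grasp point.
Start: joints at [-50.042, 22.042, 0.453, 0, -68.411, -14.817], TCP at [0.266, -0.566, 0.242] pointing down, gripper open.
Joint ranges: [-179.83, 179.83], [-69.29, 118.12], [-61.27, 80.66], [-181.25, 117.63], [-171.15, -9.14], [-177.46, 177.46]. Speed limits (degrees/s): [159.86, 159.86, 180, 180, 180, 180].

## Interface

Orientations are given as a 3x3 rotation matrix whose columns are the frame's x, y, z axes.
In Python, from station import sense, capture, finish_job, search_frame, masks_of gives the robot as it stands.
- The arm moves only by the tool drive_tool, never from a script. Its argument "rows" is a list of rows, each a list of 7 numbers: the opening in per cent of the stroke, from 0 (shut) to 100 (fully open), then the shift along the world's x, y, z in mm, then the turn, a rotation vector about the world's x, y, z in rad. In form: [[fingers, dx, dy, dz, wx, wy, wz], ...]. A call has 1 to 5 rows; each row shifts and turns the commanded pose from where the row before left it; what a row does not reach is not made up. A row lasts 1/12 s, in which the tool goes at most 41.7 mm and 7.16 degrees, less where a joint would pass 70% of its speed; a pose out of reach is approached as far as the arm can. A call is refused whole if a number of a shift passes 41.7 or a number of a turn 0.125, either way. A call with a gripper value outside its range is refused whole. The fingers move at their own pace and stop on an object; the grip force is fixed at half the most. Time passes only in rows, so rows that do not move let the fingers close. It gives the time, the measured TCP pose, the force, the opening and the grip force at its end, in the units of the state.
- sense(): the state, without advancing time (a new reading comes with each control period).
- capture(name): name is "scene" or "side" or "wrist"; returns a dict with "frame" (384x512x3 uint8, red, green, blue), "z_map" (384x512 float32, m along the optical axis (not along the pixel's ray), 0 where there is no reading), "fx", "fy", "cx", "cy" (pixels), "R" (3x3) and "t" (3): a world point X has camera coordinates R X + t; the wrist camera has in their place "T_tool_cam" (4x4, takes a point from camera to tool coordinates, whose origin is the TCP and whose axes are the flange's). Camera axes: x right, y down, z forward; pixel columns grow to the right and rows downward; lengths in m; the calibration is good to about 2 mm. The wrist camera is an equidistant fisheye: a pixel r from the principal point sees the ray r / f radians off the axis. A picture is of the moment at which its call begins: read the wrist's pose just before it.
- finish_job(): hands the job in; it is judged then, once.
Trained networks look in a picture, given as the dict that the camera call returned (one of the last four; its "shot" number tells which), for a name from the list of things; names that differ only in an ending like _2 or _b are one class to them, and where a whole thing is asked for, a point or a joint stands for the part that bears it (a point fixed in the world has none). Each returns a list of dicts, best first, with "p" (0 to 1); they miss things now and then, are a little off and sometimes report something else, mostly with a low value. They report only what shows in the picture. A call takes as long as a camera call.
- search_frame(label, picture): "xy" ([column, row] in pixels, amid what is visible of it).
- masks_of(label, picture): "region" (384x512 bool, what is visible of it) and "xy" ([column, row] in pixels, amid what is visible of it).
The state is a dict: "time_s": time; "joints": joint angles; "joint_velocities": joint speeds; "effort": joint torques, N m; "tcp_pos": TCP position; "ee_rot": TCP orientation; "wrist_force": force on the tool from outside, world axes, zero at the start; "moment": the same for the moment, N m; "gripper_width": opening from 0.0 (shut) to 1.0 (fully open); "gripper_force": force on a finger pad.
Only numpy, scipy, OpenCV 4.12 (cv2) and the standard library are available. Lean on these libraries where they do the work, as an engineer would, in place of code of your own. Each camera call takes 0.05 s, during which the arm holds its last target. There are 200 camera calls.

## Working session

There is one attempt and no reset: what is moved stays moved. The work goes in short steps, Python scripts to look and compute and a tool call to move; the robot and the scene stay as the last step left them, time stands still between calls to the robot, and variables do not carry over. Pictures are saved under pics/ and viewed, at most 14 in all, crops included, and the job is handed in when it is done.

Besides the shell and the picture viewer there is one more tool, called after "Request:" by a JSON object that holds its "op" and its "data". drive_tool: Moves the arm, as the interface text tells. Its arguments: {"type":"object","properties":{"rows":{"type":"array"}},"required":["rows"]}

```bash
mkdir -p pics; ls
cat > h.py <<'E'
import numpy as np, cv2
from station import *
def save(n,p): cv2.imwrite(f'pics/{n}.png',cv2.cvtColor(p['frame'],cv2.COLOR_RGB2BGR))
def world(p):
    z=p['z_map']; v,u=np.mgrid[:384,:512]
    c=np.stack([(u-p['cx'])/p['fx']*z,(v-p['cy'])/p['fy']*z,z],-1)
    return (c-np.array(p['t']))@np.array(p['R'])
N=['spanner_mid','driver_mid','dial_mid','square_mid','foam_spanner','foam_driver','foam_dial','foam_square','bracket_mid','tin_mid']
E
python3 - <<'E'
from h import *
print(sense())
p=capture('scene'); save('scene',p); W=world(p)
q=capture('side'); save('side',q)
np.savez('s.npz',f=p['frame'],W=W,f2=q['frame'],W2=world(q))
print(p['fx'],p['R'],p['t'],q['R'],q['t'])
for n in N:
  for pp,WW in((p,W),(q,world(q))):
    for r in masks_of(n,pp)[:2]:
        m=r['region']&(pp['z_map']>0); w=WW[m]
        print(n,round(r['p'],2),np.round(r['xy']),m.sum(),np.round(np.median(w,0),3) if m.sum() else '',np.round(w.min(0),3),np.round(w.max(0),3))
E
```

```text
pics
{'time_s': 0.0, 'joints': array([-5.00434125e+01,  2.20901563e+01,  3.79133757e-01, -2.79487055e-02,
       -6.84103155e+01, -1.48177122e+01]), 'joint_velocities': array([ 0.05597462, -0.02113746,  0.10116213,  0.03911252, -0.0764584 ,
        0.04054432]), 'effort': array([-3.11727399e-04, -3.90665781e+01,  1.87403476e+01,  4.21981484e+00,
        1.09933061e-02, -1.88323520e-04]), 'tcp_pos': array([ 0.26529558, -0.56528027,  0.24046421]), 'ee_rot': array([[-9.05357157e-01, -4.24649730e-01, -1.01232713e-03],
       [-4.24650925e-01,  9.05355138e-01,  1.91457709e-03],
       [ 1.03490922e-04,  2.16326172e-03, -9.99997655e-01]]), 'wrist_force': array([-0.51312535, -0.21741762,  0.95585498]), 'moment': array([0.00873304, 0.00760034, 0.01300538]), 'gripper_force': 0.0, 'gripper_width': 0.9967392550157893}
445.80907951982067 [[-0.46715009  0.88408104  0.01309649]
 [ 0.54597379  0.30008109 -0.78221733]
 [-0.69547352 -0.35826256 -0.62286798]] [ 0.18029535 -0.26106558  1.64578055] [[-0.84504866 -0.53466966  0.00459459]
 [-0.39307584  0.61538763 -0.68321991]
 [ 0.36246951 -0.5791601  -0
[... 1776 characters left out ...]
0.175 -0.002] [ 0.763 -0.042  0.027]
foam_square 0.59 [256. 243.] 1529 [0.658 0.126 0.017] [ 0.575  0.069 -0.001] [0.722 0.181 0.03 ]
foam_square 0.71 [198. 188.] 1950 [0.655 0.133 0.015] [ 0.594  0.049 -0.002] [0.739 0.184 0.028]
foam_square 0.57 [271. 246.] 333 [0.428 0.165 0.02 ] [ 0.406  0.138 -0.001] [0.462 0.182 0.024]
bracket_mid 0.62 [360. 197.] 283 [0.368 0.313 0.014] [ 0.301  0.284 -0.002] [0.394 0.338 0.043]
bracket_mid 0.89 [265. 314.] 666 [0.353 0.314 0.012] [ 0.327  0.283 -0.001] [0.39  0.336 0.042]
tin_mid 0.81 [391. 230.] 539 [0.469 0.409 0.039] [0.422 0.377 0.002] [0.487 0.438 0.046]
tin_mid 0.93 [191. 328.] 1281 [0.446 0.409 0.04 ] [ 0.421  0.362 -0.001] [0.501 0.437 0.043]
```

```bash
cat >> h.py <<'E'
def ortho(p,z,x0,x1,y0,y1,s):
    # top view: rows = x decreasing downward, cols = y decreasing to right; s m/px
    h,w=int((x1-x0)/s),int((y1-y0)/s); r,c=np.mgrid[:h,:w]
    X=np.stack([x1-r*s,y1-c*s,np.full(r.shape,z)],-1)@np.array(p['R']).T+np.array(p['t'])
    u=X[...,0]/X[...,2]*p['fx']+p['cx']; v=X[...,1]/X[...,2]*p['fy']+p['cy']
    return cv2.remap(p['frame'],u.astype('f4'),v.astype('f4'),cv2.INTER_CUBIC)
E
python3 - <<'E'
from h import *
p=capture('side')
o=ortho(p,0.02,.27,.77,-.41,.46,.0011); cv2.imwrite('pics/o1.png',o[...,::-1])
E
```

```text
(no output)
```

View pics/o1.png

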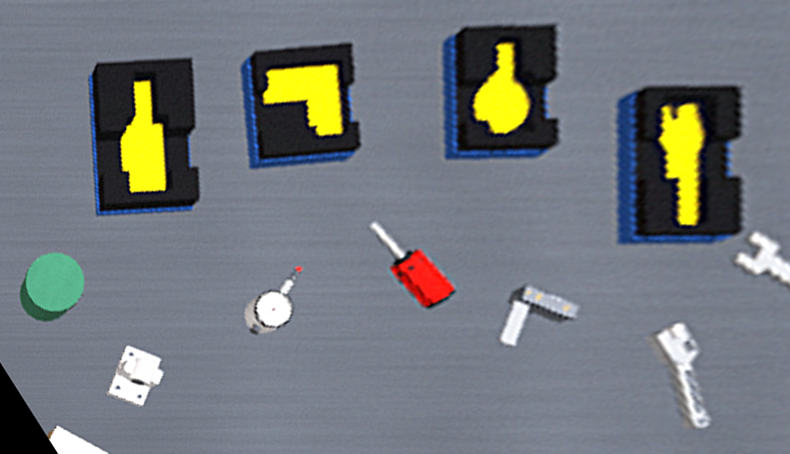

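View pics/scene.png

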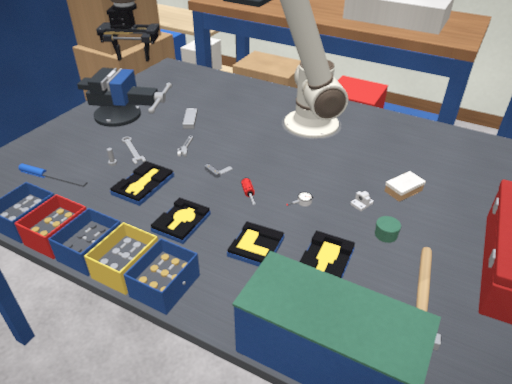

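Run:
```python
from h import *
ps=[capture('scene'),capture('side')]
off={'spanner':(-3,0,160,104,.585,-.287),'driver':(20,0,154,104,.622,.30),'dial':(15,0,130,100,.675,-.092),'square':(7,24,114,106,.655,.126)}
def rect(w):
    (cx,cy),(a,b),t=cv2.minAreaRect((w[:,:2]*1000).astype('f4')); t=(t+45)%90-45
    return np.round([cx,cy,a,b,t],1)
for p in ps:
  W=world(p);z=W[...,2];f=p['frame'].astype(int)
  print('cam',-np.array(p['R']).T@p['t'])
  for n,o in off.items():
    near=(np.hypot(W[...,0]-o[4],W[...,1]-o[5])<.125)
    dark=(f.max(-1)<75)
    m=near&(z>.019)&(z<.032)&dark
    m=cv2.morphologyEx(m.astype('u1'),cv2.MORPH_OPEN,np.ones((2,2)))>0
    r=rect(W[m]); t=np.radians(r[4]); R=np.array([[np.cos(t),-np.sin(t)],[np.sin(t),np.cos(t)]])
    y=near&(f[...,0]>170)&(f[...,1]>160)&(f[...,2]<90)
    wy=W[y]; c=wy[:,:2]-wy[:,:2].mean(0); e=np.linalg.svd(c,full_matrices=False)[2][0]; e=e*np.sign(e[0])
    print('foam',n,r,np.median(z[m]),'origin',np.round(r[:2]-R@o[:2],1),'yellow',np.round(wy.mean(0)*1000),'ax',np.round(np.degrees(np.arctan2(e[1],e[0])),1))
  for n,c in dict(spanner=(.37,-.304),driver=(.47,0),dial=(.43,.163),square=(.435,-.13),other=(.49,-.37)).items():
    m=(np.hypot(W[...,0]-c[0],W[...,1]-c[1])<.075)&(z>.004)&(z<.04)
    if n=='other': m&=W[...,1]<-.36
    m=cv2.morphologyEx(m.astype('u1'),cv2.MORPH_OPEN,np.ones((2,2)))>0
    w=W[m]
    if len(w)<5: print(n,len(w)); continue
    q=w[:,:2]-w[:,:2].mean(0); e=np.linalg.svd(q,full_matrices=False)[2][0]
    d=w[:,:2]@e
    print(n,len(w),rect(w),'mean',np.round(w.mean(0)*1000),'ax',np.round(np.degrees(np.arctan2(e[1],e[0])),1),'span',np.round((w[d.argmin(),:2])*1e3),np.round((w[d.argmax(),:2])*1e3),'z',np.round(np.percentile(w[:,2],95),3))
```

```text
cam [1.37135674 0.50856669 0.81853275]
foam spanner [ 979.    48.2 1197.1  174.1   41.3] 0.024225690647446896 origin [981.3  50.2] yellow [ 596. -297.   18.] ax 9.8
foam driver [964.3 371.1 851.5 115.5  10.9] 0.02497480150946116 origin [944.7 367.3] yellow [610. 299.  13.] ax 5.4
foam dial [1015.7  155.   991.4  151.9   36.1] 0.024619263768305016 origin [1003.6  146.2] yellow [680. -90.  20.] ax 17.8
foam square [999.7 275.9 867.  131.5  23.4] 0.024565236501772905 origin [1002.8  251.1] yellow [667. 120.  20.] ax 39.4
spanner 134 [ 847.    72.3 1363.2   51.3   37.6] mean [ 378. -290.   16.] ax 37.1 span [ 291. -323.] [1371.  509.] z 0.017
driver 190 [ 896.1  245.4 1086.3   35.5   29.9] mean [487.  11.  29.] ax 29.9 span [422. -19.] [1371.  509.] z 0.031
dial 195 [439.3 161.4  36.8  91.7 -29.5] mean [438. 164.  15.] ax -40.7 span [395. 177.] [476. 133.] z 0.023
square 163 [ 422.1 -124.2   55.    89.6  -43. ] mean [ 434. -129.   11.] ax -48.0 span [ 371. -114.] [ 441. -169.] z 0.019
other 96 [ 490.6 -392.8  105.9   37.2   44.8] mean [ 492. -397.    8.] ax 56.8 span [ 456. -434.] [ 515.
[... 408 characters left out ...]
-1.8
foam square [488.3 339.4 148.6 694.8  37.6] 0.02358087626087991 origin [497.4 316.1] yellow [670. 117.  15.] ax 59.0
spanner 249 [314.7 118.9 113.4 914.4   5.1] mean [ 359. -298.   12.] ax 93.7 span [ 302. -341.] [217. 569.] z 0.014
driver 354 [382.1 275.7 110.  664.1  19.9] mean [465.   3.  20.] ax 96.0 span [449. -53.] [217. 569.] z 0.029
dial 359 [436.3 145.2  42.5  85.9  35.7] mean [427. 162.  16.] ax 139.6 span [474. 119.] [409. 179.] z 0.022
square 246 [ 412.2 -144.1   74.7   61.4  -21.8] mean [ 426. -134.   10.] ax 107.3 span [ 423. -189.] [ 398. -101.] z 0.017
other 102 [ 480.5 -409.    68.2   32.3  -35. ] mean [ 482. -405.    5.] ax 55.0 span [ 459. -436.] [ 487. -372.] z 0.009
```

Run:
```python
from h import *
from scipy.optimize import minimize
off={'spanner':(-3,0,160,104,.585,-.287),'driver':(20,0,154,104,.622,.30),'dial':(15,0,130,100,.675,-.092),'square':(7,24,114,106,.655,.126)}
ps=[capture('scene'),capture('side')]
G={}
for p in ps:
  W=world(p);z=W[...,2];f=p['frame'].astype(int)
  for n,o in off.items():
    m=(np.hypot(W[...,0]-o[4],W[...,1]-o[5])<.125)&(z>.02)&(z<.032)&(f.max(-1)<75)
    w=W[m][:,:2]*1000
    # shrink fit: rectangle of known size, penalise outside points robustly
    def cost(q):
        t=np.radians(q[2]); c,s=np.cos(t),np.sin(t); d=w-q[:2]
        a=np.abs(np.c_[d@[c,s],d@[-s,c]])-np.array(o[2:4])/2+1
        return np.minimum(np.clip(a,0,None),12).sum(1).mean()
    best=min((minimize(cost,[o[4]*1000+dx,o[5]*1000,t0],method='Nelder-Mead',options=dict(xatol=.05,fatol=1e-4)) for t0 in(-12,-5,0,5,12) for dx in(-10,0,10)),key=lambda r:r.fun)
    q=best.x;t=np.radians(q[2]);R=np.array([[np.cos(t),-np.sin(t)],[np.sin(t),np.cos(t)]])
    print(n,len(w),np.round(best.fun,2),'center',np.round(q,1),'origin',np.round(q[:2]-R@[-0+o[0],o[1]],1))
```

```text
spanner 603 0.06 center [ 5.946e+02 -2.925e+02  4.000e-01] origin [ 597.6 -292.5]
driver 730 0.11 center [613.5 300.4   3.2] origin [593.6 299.3]
dial 682 0.05 center [675.2 -94.2   0.9] origin [660.2 -94.4]
square 526 0.12 center [660.8 127.1   4.4] origin [655.7 102.6]
spanner 597 0.12 center [ 5.905e+02 -2.957e+02  4.000e-01] origin [ 593.5 -295.6]
driver 1697 0.04 center [622.1 299.8   3.2] origin [602.1 298.7]
dial 610 0.08 center [671.9 -96.5   0.9] origin [656.9 -96.8]
square 716 0.18 center [656.8 125.7   5. ] origin [652.  101.2]
```

Request:
{"op": "drive_tool", "data": {"rows": [[100,10,40,0,0,0,-0.11],[100,10,40,0,0,0,-0.11],[100,10,40,0,0,0,0],[100,10,40,0,0,0,0],[100,10,30,0,0,0,0]]}}

```text
time_s: 1.77
tcp_pos: [0.3152, -0.3733, 0.2417]
ee_rot: [[-0.976, -0.217, 0.0], [-0.217, 0.976, 0.0], [-0.0, 0.0, -1.0]]
wrist_force: [1.5, 0.0, -0.4]
gripper_width: 1.0
gripper_force: 0.0
```

```bash
cat >> h.py <<'E'
def wrist():
    s=sense(); p=capture('wrist'); T=np.eye(4); T[:3,:3]=s['ee_rot']; T[:3,3]=s['tcp_pos']
    p['M']=T@np.array(p['T_tool_cam']); return p
def wproj(p,X):
    M=np.linalg.inv(p['M']); c=X@M[:3,:3].T+M[:3,3]
    r=np.hypot(c[...,0],c[...,1]); th=np.arctan2(r,c[...,2]); k=th/np.maximum(r,1e-9)
    return c[...,0]*k*p['fx']+p['cx'],c[...,1]*k*p['fy']+p['cy']
def wortho(p,z,x0,x1,y0,y1,s=.0005):
    h,w=int((x1-x0)/s),int((y1-y0)/s); r,c=np.mgrid[:h,:w]
    u,v=wproj(p,np.stack([x1-r*s,y1-c*s,np.full(r.shape,z)],-1))
    return cv2.remap(p['frame'],u.astype('f4'),v.astype('f4'),cv2.INTER_LINEAR)
def wworld(p):
    z=p['z_map']; v,u=np.mgrid[:384,:512]; a,b=(u-p['cx'])/p['fx'],(v-p['cy'])/p['fy']
    th=np.hypot(a,b); k=np.tan(th)/np.maximum(th,1e-9); c=np.stack([a*k*z,b*k*z,z],-1)
    W=c@p['M'][:3,:3].T+p['M'][:3,3]; W[z<=0]=-9; return W
E
python3 - <<'E'
from h import *
p=wrist(); print(p['T_tool_cam'],p['fx'],p['cx'],p['cy'])
a=wortho(p,.012,.28,.50,-.42,-.22,.0006)
W=wworld(p); w=W[(W[...,2]>.006)&(W[...,2]<.02)&(W[...,0]<.43)&(W[...,0]>.28)&(abs(W[...,1]+.3)<.06)]
print(len(w),W[...,2][200:210,250:256].round(3),w.min(0),w.max(0))
f=cv2.resize(p['frame'],(400,300)); a=cv2.resize(a,(None),fx=1,fy=1)
o=np.zeros((max(300,a.shape[0]),400+a.shape[1],3),'u1'); o[:300,:400]=f; o[:a.shape[0],400:]=a
cv2.imwrite('pics/w1.png',o[...,::-1]); print(o.shape)
E
```

```text
[[ 1.44864005e-04 -9.57689636e-01 -2.87802955e-01  7.85821208e-02]
 [ 9.99998810e-01  5.80865950e-04 -1.42953872e-03  6.14805696e-04]
 [ 1.53622935e-03 -2.87802405e-01  9.57688580e-01 -1.43604688e-01]
 [ 0.00000000e+00  0.00000000e+00  0.00000000e+00  1.00000000e+00]] 297.3186396354542 253.20924168899802 190.06303259298684
1073 [[-1.e-03  0.e+00  0.e+00  1.e-03 -1.e-03  0.e+00]
 [-0.e+00 -1.e-03  1.e-03  1.e-03  2.e-03 -1.e-03]
 [-1.e-03  2.e-03 -1.e-03  1.e-03  0.e+00  1.e-03]
 [ 0.e+00  1.e-03  0.e+00  1.e-03  1.e-03  0.e+00]
 [ 2.e-03 -1.e-03 -9.e+00  3.e-03  2.e-03 -1.e-03]
 [ 1.e-03 -1.e-03  0.e+00 -0.e+00  2.e-03  2.e-03]
 [ 1.e-03 -1.e-03 -1.e-03  1.e-03 -0.e+00  0.e+00]
 [ 2.e-03  0.e+00  2.e-03  0.e+00  0.e+00  0.e+00]
 [-0.e+00 -0.e+00  1.e-03  1.e-03  0.e+00  0.e+00]
 [ 1.e-03  1.e-03 -1.e-03  1.e-03  1.e-03 -1.e-03]] [ 0.30187352 -0.3297976   0.00633427] [ 0.41544212 -0.27393854  0.01749433]
(366, 733, 3)
```

View pics/w1.png

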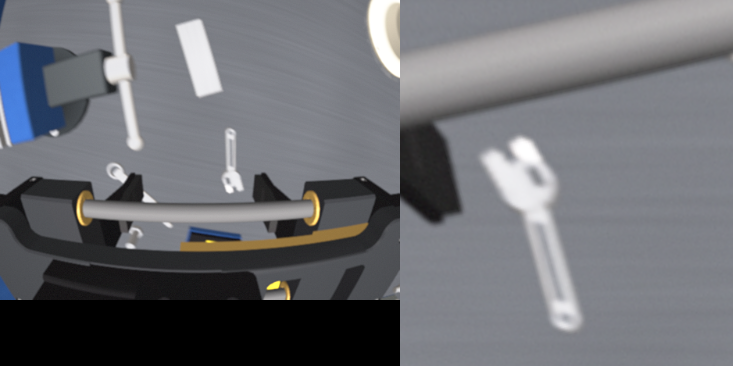

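Request:
{"op": "drive_tool", "data": {"rows": [[100,38,14,0,0,0,0],[100,38,14,0,0,0,0],[100,38,14,0,0,0,0],[100,38,14,0,0,0,0],[100,38,14,0,0,0,0]]}}

```text
time_s: 2.23
tcp_pos: [0.5072, -0.3048, 0.2419]
ee_rot: [[-0.976, -0.217, 0.001], [-0.217, 0.976, -0.0], [-0.001, -0.0, -1.0]]
wrist_force: [-0.2, -0.7, -0.3]
gripper_width: 0.997
gripper_force: 0.0
```

Request:
{"op": "drive_tool", "data": {"rows": [[100,38,14,0,0,0,0],[100,38,14,0,0,0,0],[100,38,14,0,0,0,0],[100,38,14,0,0,0,0],[100,38,14,0,0,0,0]]}}

```text
time_s: 2.65
tcp_pos: [0.6972, -0.2349, 0.2416]
ee_rot: [[-0.976, -0.217, 0.0], [-0.217, 0.976, -0.0], [-0.0, -0.0, -1.0]]
wrist_force: [0.8, -0.4, 0.8]
gripper_width: 0.999
gripper_force: 0.0
```

Request:
{"op": "drive_tool", "data": {"rows": [[100,38,12,0,0,0,0],[100,38,12,0,0,0,0],[100,30,12,0,0,0,0],[100,0,0,0,0,0,0]]}}

```text
time_s: 2.98
tcp_pos: [0.8058, -0.1962, 0.2354]
ee_rot: [[-0.975, -0.221, -0.003], [-0.221, 0.975, 0.001], [0.003, 0.002, -1.0]]
wrist_force: [-0.5, 0.1, -2.9]
gripper_width: 0.997
gripper_force: 0.0
```

Run:
```python
from h import *
import pickle
p=wrist(); pickle.dump(p,open('wA.pkl','wb')); print(sense()['tcp_pos'])
```

```text
[ 0.80356786 -0.19754551  0.23642379]
```

Request:
{"op": "drive_tool", "data": {"rows": [[100,0,40,0,0,0,0],[100,0,40,0,0,0,0],[100,0,40,0,0,0,0],[100,0,40,0,0,0,0],[100,0,40,0,0,0,0]]}}

```text
time_s: 3.45
tcp_pos: [0.8006, 0.0008, 0.2427]
ee_rot: [[-0.976, -0.216, 0.001], [-0.216, 0.976, -0.0], [-0.001, -0.0, -1.0]]
wrist_force: [-0.4, -0.4, -0.4]
gripper_width: 1.004
gripper_force: 0.0
```

Request:
{"op": "drive_tool", "data": {"rows": [[100,0,40,0,0,0,0],[100,0,40,0,0,0,0],[100,0,40,0,0,0,0],[100,0,40,0,0,0,0],[100,0,40,0,0,0,0]]}}

```text
time_s: 3.87
tcp_pos: [0.8008, 0.2009, 0.243]
ee_rot: [[-0.976, -0.216, 0.001], [-0.216, 0.976, 0.0], [-0.001, -0.0, -1.0]]
wrist_force: [0.3, 0.9, -0.1]
gripper_width: 0.997
gripper_force: 0.0
```

Request:
{"op": "drive_tool", "data": {"rows": [[100,0,10,0,0,0,0],[100,0,0,0,0,0,0]]}}

```text
time_s: 4.03
tcp_pos: [0.8004, 0.2138, 0.2414]
ee_rot: [[-0.975, -0.221, -0.0], [-0.221, 0.975, 0.0], [0.0, 0.0, -1.0]]
wrist_force: [-0.1, 0.7, -1.1]
gripper_width: 1.0
gripper_force: 0.0
```

Run:
```python
from h import *
import pickle
p=wrist(); pickle.dump(p,open('wB.pkl','wb')); print(sense()['tcp_pos'])
q=pickle.load(open('wA.pkl','rb'))
o=np.vstack([cv2.resize(x['frame'],(400,300)) for x in (q,p)]); 
a=np.vstack([wortho(x,.02,.34,.75,-.4,.4,.002) for x in (q,p)])
c=np.zeros((600,800,3),'u1'); c[:,:400]=o; c[:a.shape[0],400:]=a[:, :400]
cv2.imwrite('pics/w2.png',c[...,::-1])
```

```text
[0.8008098  0.21124691 0.24173173]
```

View pics/w2.png

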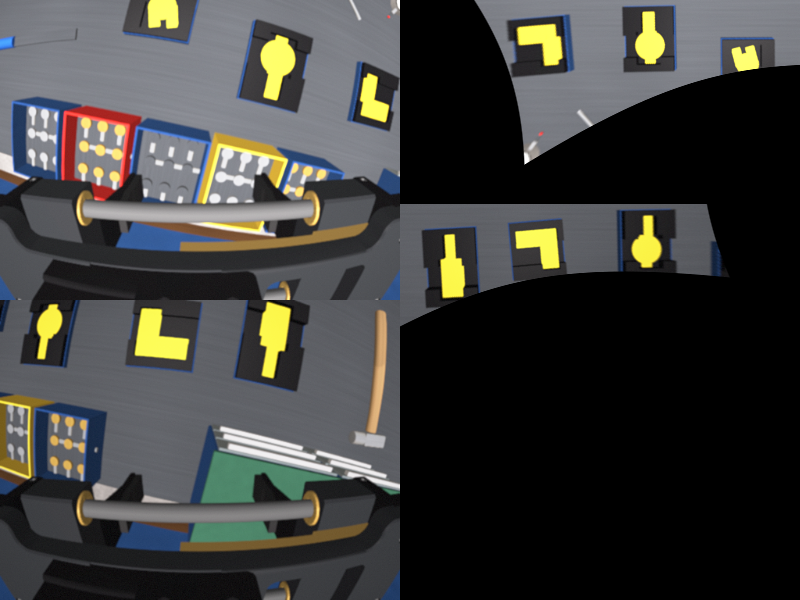

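```bash
cat > fit.py <<'E'
from h import *
from scipy.optimize import minimize
off={'spanner':(-3,0,160,104,595.5,-294),'driver':(20,0,154,104,618,300),'dial':(15,0,130,100,674,-95),'square':(7,24,114,106,659,126.5)}
def fit(W,n):
    o=off[n]; W=W.reshape(-1,3)*1000; W=W[np.hypot(W[:,0]-o[4],W[:,1]-o[5])<125]
    top=W[(W[:,2]>20)&(W[:,2]<32)][:,:2]; tab=W[W[:,2]<6][:,:2]
    def ins(q,w):
        t=np.radians(q[2]); c,s=np.cos(t),np.sin(t); d=w-q[:2]
        return (np.array(o[2:4])/2-np.abs(np.c_[d@[c,s],d@[-s,c]])).min(1)
    cost=lambda q:np.clip(-ins(q,top),0,8).sum()+np.clip(ins(q,tab),0,8).sum()
    b=min((minimize(cost,[o[4],o[5],t],method='Nelder-Mead') for t in(-8,-3,0,3,8)),key=lambda r:r.fun)
    q=b.x;t=np.radians(q[2]);R=np.array([[np.cos(t),-np.sin(t)],[np.sin(t),np.cos(t)]])
    print(n,len(top),len(tab),'cost/pt',round(b.fun/(len(top)+1),2),'center',np.round(q,1),'origin',np.round(q[:2]-R@o[:2],1))
E
python3 - <<'E'
from fit import *
import pickle
for k,ns in(('wA.pkl',['spanner','dial','square']),('wB.pkl',['driver','square','dial'])):
    p=pickle.load(open(k,'rb')); W=wworld(p)
    for n in ns: fit(W,n)
E
```

```text
spanner 2038 8516 cost/pt 0.0 center [ 5.938e+02 -2.953e+02  5.000e-01] origin [ 596.8 -295.3]
dial 4067 16944 cost/pt 0.0 center [674.2 -96.7   1.2] origin [659.2 -97. ]
square 1537 8790 cost/pt 0.01 center [659.  125.5   5.1] origin [654.1 101. ]
driver 4591 12603 cost/pt 1.68 center [624.6 300.3   3.3] origin [604.7 299.1]
square 3129 14253 cost/pt 0.1 center [659.4 126.1   5.1] origin [654.5 101.6]
dial 2288 8399 cost/pt 0.01 center [675.4 -95.8   1.2] origin [660.4 -96.1]
```

Request:
{"op": "drive_tool", "data": {"rows": [[100,-21,-34,0,0,0,0],[100,-21,-34,0,0,0,0],[100,-21,-34,0,0,0,0],[100,-21,-34,0,0,0,0],[100,-21,-34,0,0,0,0]]}}

```text
time_s: 4.5
tcp_pos: [0.6946, 0.0359, 0.2425]
ee_rot: [[-0.977, -0.215, 0.001], [-0.215, 0.977, -0.0], [-0.001, -0.001, -1.0]]
wrist_force: [0.8, 0.3, 0.5]
gripper_width: 1.0
gripper_force: 0.0
```

Request:
{"op": "drive_tool", "data": {"rows": [[100,-21,-34,0,0,0,0],[100,-21,-34,0,0,0,0],[100,-21,-34,0,0,0,0],[100,-21,-34,0,0,0,0],[100,-21,-34,0,0,0,0]]}}

```text
time_s: 4.92
tcp_pos: [0.5888, -0.1336, 0.2426]
ee_rot: [[-0.977, -0.214, 0.001], [-0.214, 0.977, -0.001], [-0.001, -0.001, -1.0]]
wrist_force: [0.0, -0.1, -0.6]
gripper_width: 1.001
gripper_force: 0.0
```

Request:
{"op": "drive_tool", "data": {"rows": [[100,-21,-34,0,0,0,0],[100,-21,-34,0,0,0,0],[100,-21,-34,0,0,0,0],[100,-21,-34,0,0,0,0],[100,0,0,0,0,0,0]]}}

```text
time_s: 5.33
tcp_pos: [0.502, -0.2719, 0.2427]
ee_rot: [[-0.978, -0.208, -0.0], [-0.208, 0.978, -0.001], [0.001, -0.001, -1.0]]
wrist_force: [0.2, 0.0, -0.4]
gripper_width: 0.996
gripper_force: 0.0
```

```bash
cat > look.py <<'E'
from fit import *
import pickle,sys
n,cx,cy,z,zlo=sys.argv[1],*map(float,sys.argv[2:6])
p=wrist(); pickle.dump(p,open(n+'.pkl','wb')); print(sense()['tcp_pos'])
W=wworld(p); m=(np.hypot(W[...,0]-cx,W[...,1]-cy)<.09)&(W[...,2]>zlo)&(W[...,2]<.05); w=W[m]
e=np.linalg.svd(w[:,:2]-w[:,:2].mean(0),full_matrices=False)[2][0]
print(len(w),'rect',cv2.minAreaRect((w[:,:2]*1000).astype('f4')),'mean',w.mean(0)*1e3,'ax',np.degrees(np.arctan2(e[1],e[0])),'min',w.min(0),'max',w.max(0))
a=wortho(p,z,cx-.08,cx+.08,cy-.08,cy+.08,.0004)
b=np.zeros((400,400,3),'u1'); ix=np.round(np.c_[(cx+.08-w[:,0])/.0004,(cy+.08-w[:,1])/.0004]).astype(int); k=((ix>=0)&(ix<400)).all(1); b[ix[k,0],ix[k,1]]=255
o=np.hstack([a,b])
for i in range(0,400,50): o[i]=o[i]//2+60; o[:,i]=o[:,i]//2+60
o=np.ascontiguousarray(o); cv2.imwrite(f'pics/{n}.png',o[...,::-1])
E
python3 look.py spn .363 -.305 .011 .005
python3 - <<'E'
from fit import *
import pickle
p=pickle.load(open('wB.pkl','rb')); W=wworld(p); W[(p['frame'].max(-1)>80)&(W[...,2]>.01)]=-9; W[W[...,0]>.73]=-9; fit(W,'driver')
E
```

```text
[ 0.5037319  -0.27011249  0.2426218 ]
1320 rect ((359.2904052734375, -310.7427673339844), (115.59353637695312, 33.55558395385742), 23.75020408630371) mean [ 367.31556989 -304.24708462   12.27110992] ax 17.898929557802038 min [ 0.3019409  -0.3288459   0.00667376] max [ 0.41629404 -0.27308419  0.018247  ]
driver 4394 12075 cost/pt 1.75 center [624.3 300.2   3.3] origin [604.3 299. ]
```

View pics/spn.png

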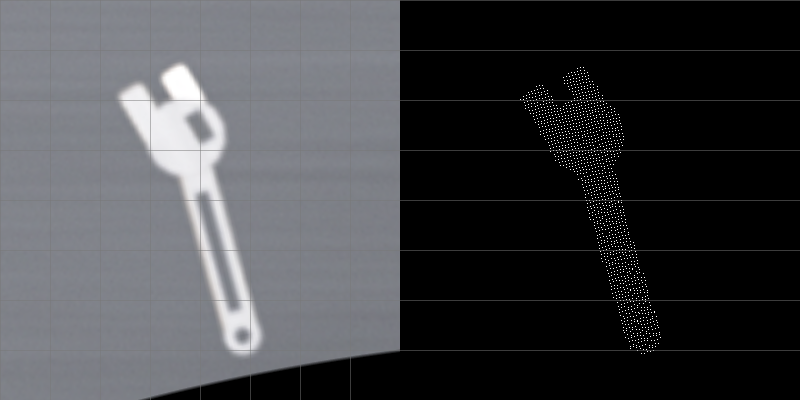

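Request:
{"op": "drive_tool", "data": {"rows": [[100,-28,-7,-25,0,0,0.07],[100,-28,-7,-25,0,0,0],[100,-28,-7,-25,0,0,0],[100,-28,-7,-25,0,0,0],[100,-30,-8,-25,0,0,0]]}}

```text
time_s: 5.8
tcp_pos: [0.3639, -0.3023, 0.1164]
ee_rot: [[-0.959, -0.285, 0.002], [-0.285, 0.959, -0.001], [-0.002, -0.002, -1.0]]
wrist_force: [0.3, -2.1, -0.1]
gripper_width: 0.999
gripper_force: 0.0
```

Request:
{"op": "drive_tool", "data": {"rows": [[70,0,0,-25,0,0,0],[60,0,0,0,0,0,0],[60,0,0,0,0,0,0]]}}

```text
time_s: 6.05
tcp_pos: [0.3651, -0.3022, 0.0917]
ee_rot: [[-0.959, -0.284, -0.001], [-0.284, 0.959, -0.0], [0.001, 0.0, -1.0]]
wrist_force: [0.9, -0.3, 0.7]
gripper_width: 0.853
gripper_force: 0.0
```

Run:
```python
from h import *
s=sense(); print(s['tcp_pos'],s['ee_rot'][:2,1], np.degrees(np.arctan2(s['ee_rot'][1,1],s['ee_rot'][0,1])),s['joints'])
import pickle
p=pickle.load(open('wB.pkl','rb')); W=wworld(p)*1000
m=(W[...,2]>20)&(W[...,2]<28)&(abs(W[...,1]-300)<90)&(abs(W[...,0]-610)<130)
w=W[m]; print(np.histogram(w[:,0],bins=range(480,760,10))); 
f=p['frame'].astype(int); y=(f[...,0]>150)&(f[...,1]>140)&(f[...,2]<100)&(abs(W[...,1]-300)<60)
w=W[y]; print(len(w),w.min(0),w.max(0),np.median(w,0)); c=w[w[:,0]<600]; print(c[:,1].min(),c[:,1].max()); c=w[w[:,0]>660]; print(c.mean(0))
```

```text
[ 0.3650919  -0.30222281  0.09174961] [-0.28447703  0.95868286] 106.5275904855434 [-1.98912472e+01  1.76476658e+01 -3.16564508e+01  5.34148045e-02
 -4.07485392e+01 -5.36216427e+01]
(array([  0,   0,   0,   0,   0,   0,  68, 260, 193, 298, 131,   0,   0,
         0, 119, 348, 467, 480, 491, 491, 503, 627, 113,   0,   0,   0,
         0]), array([480, 490, 500, 510, 520, 530, 540, 550, 560, 570, 580, 590, 600,
       610, 620, 630, 640, 650, 660, 670, 680, 690, 700, 710, 720, 730,
       740, 750]))
2567 [558.02772164 252.56098134   3.65425473] [816.42327543 324.02918098 314.71476894] [613.97377238 300.50494452   6.65893383]
273.3572596075692 322.7203257096485
[695.98960405 293.68743428  76.2990749 ]
```

Request:
{"op": "drive_tool", "data": {"rows": [[60,-4,-4,-25,0,0,0],[60,0,0,-25,0,0,0],[60,0,0,-20,0,0,0],[60,0,0,0,0,0,0],[60,0,0,0,0,0,0]]}}

```text
time_s: 6.47
tcp_pos: [0.3633, -0.3062, 0.0226]
ee_rot: [[-0.958, -0.286, 0.001], [-0.286, 0.958, -0.001], [-0.001, -0.001, -1.0]]
wrist_force: [0.0, -0.3, 0.8]
gripper_width: 0.613
gripper_force: 0.0
```

Request:
{"op": "drive_tool", "data": {"rows": [[40,-2,-0.5,-1,0,0,0],[0,0,0,0,0,0,0],[0,0,0,0,0,0,0],[0,0,0,0,0,0,0],[0,0,0,0,0,0,0]]}}

```text
time_s: 6.88
tcp_pos: [0.3599, -0.3064, 0.0212]
ee_rot: [[-0.959, -0.285, 0.001], [-0.285, 0.959, -0.0], [-0.001, -0.001, -1.0]]
wrist_force: [-0.2, 0.0, -0.2]
gripper_width: 0.308
gripper_force: 0.0
```

Request:
{"op": "drive_tool", "data": {"rows": [[0,0,0,0,0,0,0],[0,0,0,0,0,0,0],[0,0,0,0,0,0,0],[0,0,0,0,0,0,0],[0,0,0,0,0,0,0]]}}

```text
time_s: 7.3
tcp_pos: [0.3598, -0.3064, 0.0208]
ee_rot: [[-0.959, -0.285, 0.0], [-0.285, 0.959, -0.0], [-0.0, -0.0, -1.0]]
wrist_force: [0.1, 0.1, 2.6]
gripper_width: 0.159
gripper_force: 30.0
```

Request:
{"op": "drive_tool", "data": {"rows": [[0,0,0,20,0,0,0],[0,0,0,25,0,0,0],[0,10,0,20,0,0,-0.09],[0,35,2,0,0,0,-0.09],[0,35,2,0,0,0,-0.1]]}}

```text
time_s: 7.72
tcp_pos: [0.4397, -0.3023, 0.0869]
ee_rot: [[-1.0, -0.002, 0.002], [-0.002, 1.0, -0.0], [-0.002, -0.0, -1.0]]
wrist_force: [0.7, -0.7, -1.2]
gripper_width: 0.155
gripper_force: 30.0
```

Request:
{"op": "drive_tool", "data": {"rows": [[0,35,2,0,0,0,0],[0,35,2,0,0,0,0],[0,35,2,0,0,0,0],[0,35,1,0,0,0,0],[0,14,0,0,0,0,0]]}}

```text
time_s: 8.13
tcp_pos: [0.5975, -0.2947, 0.0844]
ee_rot: [[-1.0, -0.011, 0.001], [-0.011, 1.0, -0.001], [-0.001, -0.001, -1.0]]
wrist_force: [0.2, -0.5, -1.5]
gripper_width: 0.159
gripper_force: 30.0
```

Request:
{"op": "drive_tool", "data": {"rows": [[0,0,0,0,0,0,0],[0,0,0,0,0,0,0],[0,0,0,0,0,0,0]]}}

```text
time_s: 8.38
tcp_pos: [0.5919, -0.2949, 0.0844]
ee_rot: [[-1.0, -0.008, -0.003], [-0.008, 1.0, 0.001], [0.003, 0.001, -1.0]]
wrist_force: [-0.6, -0.4, -2.3]
gripper_width: 0.157
gripper_force: 30.0
```

```bash
cat > st.py <<'E'
from h import *
import sys
s=sense(); print(s['time_s'],s['tcp_pos'].round(4),'yang',np.degrees(np.arctan2(s['ee_rot'][1,1],s['ee_rot'][0,1])).round(2),s['joints'].round(1),s['wrist_force'].round(1),s['gripper_width'],s['gripper_force'])
E
python3 st.py
python3 - <<'E'
from h import *
p=capture('side'); a=ortho(p,.06,.48,.70,-.41,-.19,.00055); q=capture('scene'); b=ortho(q,.06,.48,.70,-.41,-.19,.00055)
cv2.imwrite('pics/c1.png',np.hstack([a,b])[...,::-1])
E
```

```text
8.3833 [ 0.5919 -0.2949  0.0844] yang 90.47 [-12.5  33.4  -4.7  -0.  -52.1 -77. ] [-0.6 -0.4 -2.3] 0.15684711328480092 29.995371401309967
```

View pics/c1.png

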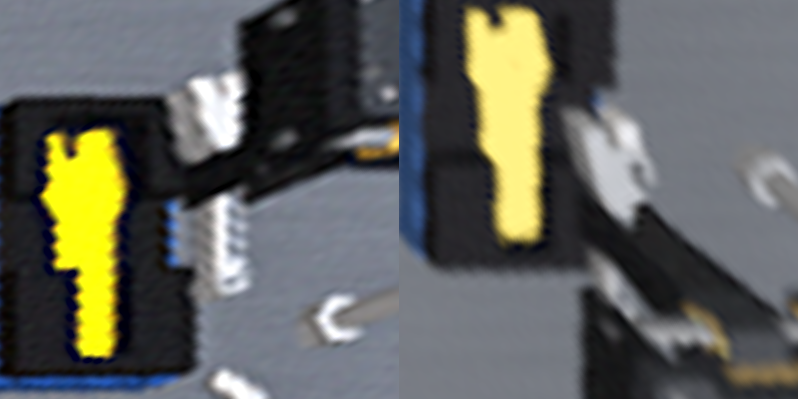

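Request:
{"op": "drive_tool", "data": {"rows": [[0,1.5,0,-20,0,0,0],[0,0,0,-15,0,0,0],[0,0,0,-7,0,0,0],[0,0,0,-3,0,0,0],[0,0,0,0,0,0,0]]}}

```text
time_s: 8.9
tcp_pos: [0.5943, -0.2954, 0.0402]
ee_rot: [[-1.0, -0.008, -0.001], [-0.008, 1.0, 0.0], [0.001, 0.0, -1.0]]
wrist_force: [-0.4, -0.9, -0.3]
gripper_width: 0.154
gripper_force: 30.0
```

Request:
{"op": "drive_tool", "data": {"rows": [[0,0,0,-2,0,0,0],[0,0,0,-1.5,0,0,0],[0,0,0,0,0,0,0]]}}

```text
time_s: 9.15
tcp_pos: [0.5953, -0.2954, 0.0376]
ee_rot: [[-1.0, -0.009, 0.001], [-0.009, 1.0, -0.0], [-0.001, -0.0, -1.0]]
wrist_force: [0.2, 0.8, -1.3]
gripper_width: 0.152
gripper_force: 30.0
```

```bash
python3 st.py
```

```text
9.15 [ 0.5953 -0.2954  0.0376] yang 90.5 [-12.5  36.7  -6.5   0.  -46.7 -77. ] [ 0.2  0.8 -1.3] 0.15150511045271092 29.995311498641968
```

Request:
{"op": "drive_tool", "data": {"rows": [[0,-1,0,-1.5,0,0,0],[0,0,0,-1,0,0,0],[0,0,0,0,0,0,0]]}}

```text
time_s: 9.4
tcp_pos: [0.5941, -0.2953, 0.0349]
ee_rot: [[-1.0, -0.009, 0.0], [-0.009, 1.0, -0.0], [-0.0, -0.0, -1.0]]
wrist_force: [-0.6, 0.3, -0.7]
gripper_width: 0.152
gripper_force: 30.0
```

Request:
{"op": "drive_tool", "data": {"rows": [[0,0,0,-0.7,0,0,0],[30,0,0,0,0,0,0],[45,0,0,0,0,0,0],[45,0,0,0,0,0,0],[45,0,0,0,0,0,0]]}}

```text
time_s: 9.82
tcp_pos: [0.5941, -0.2953, 0.0337]
ee_rot: [[-1.0, -0.009, 0.0], [-0.009, 1.0, -0.0], [-0.0, -0.0, -1.0]]
wrist_force: [0.1, 0.1, -0.1]
gripper_width: 0.373
gripper_force: 0.0
```

Request:
{"op": "drive_tool", "data": {"rows": [[45,0,0,15,0,0,0],[60,0,0,35,0,0,0],[100,0,0,40,0,0,0],[100,0,0,40,0,0,0],[100,0,0,35,0,0,0]]}}

```text
time_s: 10.23
tcp_pos: [0.5943, -0.2955, 0.2016]
ee_rot: [[-1.0, -0.009, 0.002], [-0.009, 1.0, -0.001], [-0.002, -0.001, -1.0]]
wrist_force: [0.8, -0.4, 0.9]
gripper_width: 0.667
gripper_force: 0.0
```

```bash
python3 st.py
python3 - <<'E'
from h import *
p=capture('side'); a=ortho(p,.02,.48,.70,-.41,-.19,.00055); q=capture('scene'); b=ortho(q,.02,.48,.70,-.41,-.19,.00055)
cv2.imwrite('pics/c2.png',np.hstack([a,b])[...,::-1])
W=world(p); f=p['frame'].astype(int); m=(f.min(-1)>120)&(abs(W[...,0]-.595)<.08)&(abs(W[...,1]+.295)<.05); print(np.percentile(W[m][:,2],[5,50,95]).round(4))
W=world(q); f=q['frame'].astype(int); m=(f.min(-1)>120)&(abs(W[...,0]-.595)<.07)&(abs(W[...,1]+.295)<.045); print(np.percentile(W[m][:,2],[5,50,95]).round(4))
E
```

```text
10.2333 [ 0.5943 -0.2955  0.2016] yang 90.52 [-12.5  27.3   3.    0.  -65.6 -77. ] [ 0.8 -0.4  0.9] 0.6671278195898068 0.0
[0.0172 0.0255 0.2694]
[-0.7519  0.4611  0.5342]
```

View pics/c2.png

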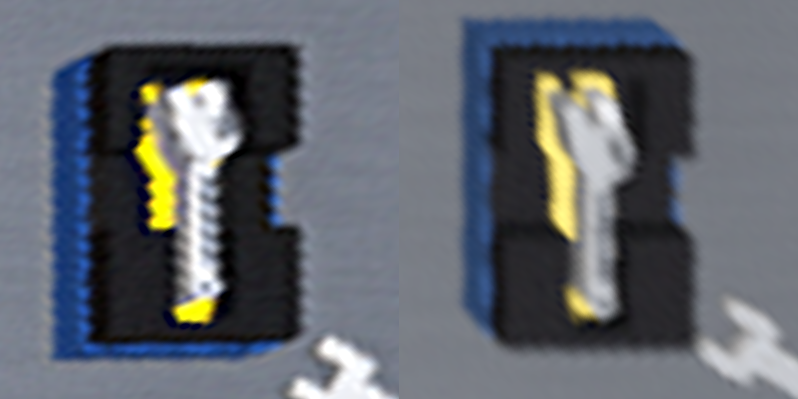

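Request:
{"op": "drive_tool", "data": {"rows": [[100,2,39,4,0,0,0.067],[100,2,39,4,0,0,0.067],[100,2,39,4,0,0,0.067],[100,2,39,4,0,0,0.067],[100,2,39,4,0,0,0.067]]}}

```text
time_s: 10.75
tcp_pos: [0.6037, -0.0986, 0.2185]
ee_rot: [[-0.941, -0.34, -0.0], [-0.34, 0.941, 0.0], [0.0, 0.0, -1.0]]
wrist_force: [0.8, 0.7, -0.5]
gripper_width: 0.995
gripper_force: 0.0
```

Request:
{"op": "drive_tool", "data": {"rows": [[100,2,39,4,0,0,0.067],[100,2,39,4,0,0,0.067],[100,2,39,4,0,0,0.067],[100,2,39,4,0,0,0.067],[100,2,39,4,0,0,0.067]]}}

```text
time_s: 11.17
tcp_pos: [0.6136, 0.0967, 0.2386]
ee_rot: [[-0.776, -0.631, -0.0], [-0.631, 0.776, -0.0], [0.0, 0.0, -1.0]]
wrist_force: [0.7, -0.8, -0.5]
gripper_width: 0.999
gripper_force: 0.0
```

Request:
{"op": "drive_tool", "data": {"rows": [[100,0,35,0,0,0,0.067],[100,0,0,0,0,0,0]]}}

```text
time_s: 11.33
tcp_pos: [0.6142, 0.1355, 0.2382]
ee_rot: [[-0.729, -0.684, 0.001], [-0.684, 0.729, 0.001], [-0.001, 0.0, -1.0]]
wrist_force: [-0.5, -0.8, -0.4]
gripper_width: 0.997
gripper_force: 0.0
```

```bash
python3 look.py drv .475 .0 .02 .006; python3 st.py
```

```text
[0.61379032 0.132996   0.23796665]
897 rect ((494.9546203613281, 18.659082412719727), (84.95263671875, 28.023651123046875), 43.06201171875) mean [486.51364348  11.42101036  22.78091665] ax 42.20527394929388 min [ 0.45443629 -0.01960565  0.00684911] max [0.52864119 0.0500128  0.03084758]
11.3833 [0.6138 0.133  0.238 ] yang 133.0 [ 27.   22.5   0.6  -0.  -68.2 -73.9] [-0.4  0.3  0.3] 1.0003074919924315 0.0Traceback (most recent call last):
  File "look.py", line 10, in <module>
    o=np.hstack([a,b])
    return _nx.concatenate(arrs, 1, dtype=dtype, casting=casting)
           ~~~~~~~~~~~~~~~^^^^^^^^^^^^^^^^^^^^^^^^^^^^^^^^^^^^^^^
ValueError: all the input array dimensions except for the concatenation axis must match exactly, but along dimension 0, the array at index 0 has size 399 and the array at index 1 has size 400
```

```bash
sed -i 's/^a=wortho.*/&[:400,:400]; a=cv2.resize(a,(400,400))/' look.py; python3 look.py drv .485 .005 .02 .006
```

```text
[0.61367673 0.13126217 0.23797209]
936 rect ((493.8882141113281, 18.123350143432617), (87.5115737915039, 28.196287155151367), 43.184261322021484) mean [485.52342741  10.5169361   22.87818905] ax 42.21626836033267 min [ 0.45236625 -0.02095574  0.00985786] max [0.52864156 0.05017835 0.03062674]
```

View pics/drv.png

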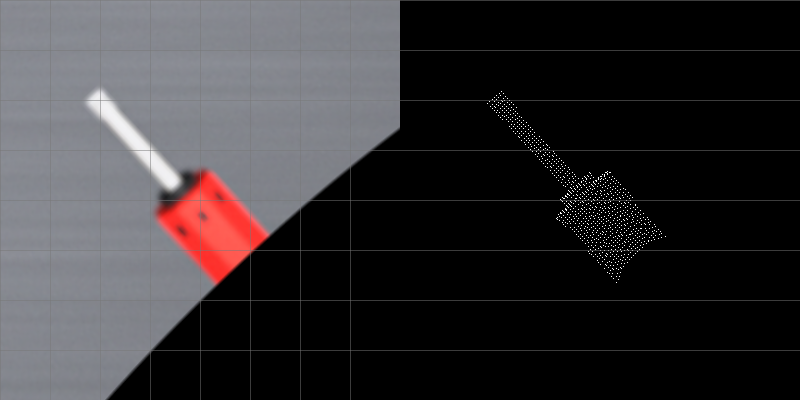

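Request:
{"op": "drive_tool", "data": {"rows": [[100,-24,-23,-22,0,0,0],[100,-24,-23,-22,0,0,0],[100,-24,-23,-22,0,0,0],[100,-24,-23,-22,0,0,0],[100,-24,-23,-22,0,0,0]]}}

```text
time_s: 11.85
tcp_pos: [0.4922, 0.0125, 0.128]
ee_rot: [[-0.736, -0.677, 0.0], [-0.677, 0.736, -0.0], [-0.0, -0.0, -1.0]]
wrist_force: [0.1, 0.5, -0.1]
gripper_width: 0.999
gripper_force: 0.0
```

Request:
{"op": "drive_tool", "data": {"rows": [[85,-23,-23,-22,0,0,0],[85,0,0,-20,0,0,0],[85,0,0,0,0,0,0],[85,0,0,0,0,0,0]]}}

```text
time_s: 12.18
tcp_pos: [0.471, -0.0094, 0.0868]
ee_rot: [[-0.736, -0.677, -0.001], [-0.677, 0.736, -0.001], [0.001, -0.0, -1.0]]
wrist_force: [0.7, 0.4, 0.1]
gripper_width: 0.863
gripper_force: 0.0
```

```bash
python3 st.py
```

```text
12.1833 [ 0.471  -0.0094  0.0868] yang 132.64 [ 18.7  17.9 -32.3   0.1 -39.9 -66.1] [0.7 0.4 0.1] 0.8633298177158216 0.0
```

Request:
{"op": "drive_tool", "data": {"rows": [[85,0,3,-25,0,0,0],[85,0,0,-25,0,0,0],[85,0,0,-15,0,0,0],[0,0,0,0,0,0,0],[0,0,0,0,0,0,0]]}}

```text
time_s: 12.6
tcp_pos: [0.4726, -0.0048, 0.0225]
ee_rot: [[-0.734, -0.679, 0.001], [-0.679, 0.734, 0.0], [-0.001, -0.001, -1.0]]
wrist_force: [-0.1, 0.3, -0.0]
gripper_width: 0.766
gripper_force: 0.0
```

Request:
{"op": "drive_tool", "data": {"rows": [[0,0,0,0,0,0,0],[0,0,0,0,0,0,0],[0,0,0,0,0,0,0],[0,0,0,0,0,0,0],[0,0,0,0,0,0,0]]}}

```text
time_s: 13.02
tcp_pos: [0.4713, -0.0052, 0.0224]
ee_rot: [[-0.734, -0.679, 0.001], [-0.679, 0.734, 0.0], [-0.001, -0.0, -1.0]]
wrist_force: [-0.4, -0.7, -0.2]
gripper_width: 0.407
gripper_force: 0.0
```

Request:
{"op": "drive_tool", "data": {"rows": [[0,0,0,0,0,0,0],[0,0,0,0,0,0,0],[0,0,0,0,0,0,0]]}}

```text
time_s: 13.27
tcp_pos: [0.471, -0.0052, 0.0221]
ee_rot: [[-0.735, -0.679, -0.0], [-0.679, 0.735, 0.0], [0.0, 0.0, -1.0]]
wrist_force: [-1.7, 1.1, 4.3]
gripper_width: 0.315
gripper_force: 30.0
```

Request:
{"op": "drive_tool", "data": {"rows": [[0,0,0,20,0,0,0],[0,0,0,25,0,0,0],[0,5,10,20,0,0,-0.086],[0,15,34,0,0,0,-0.086],[0,15,34,0,0,0,-0.086]]}}

```text
time_s: 13.68
tcp_pos: [0.5066, 0.073, 0.0883]
ee_rot: [[-0.887, -0.463, 0.003], [-0.463, 0.887, 0.001], [-0.003, -0.0, -1.0]]
wrist_force: [0.3, 0.2, -1.3]
gripper_width: 0.321
gripper_force: 30.0
```

Request:
{"op": "drive_tool", "data": {"rows": [[0,15,34,0,0,0,-0.086],[0,15,34,0,0,0,-0.086],[0,15,34,0,0,0,-0.086],[0,15,34,0,0,0,-0.086],[0,15,34,0,0,0,-0.086]]}}

```text
time_s: 14.1
tcp_pos: [0.5811, 0.2442, 0.0861]
ee_rot: [[-0.999, -0.054, -0.001], [-0.054, 0.999, -0.001], [0.001, -0.001, -1.0]]
wrist_force: [0.4, -0.9, -0.6]
gripper_width: 0.321
gripper_force: 30.0
```

Request:
{"op": "drive_tool", "data": {"rows": [[0,15,34,0,0,0,0],[0,8,20,0,0,0,0],[0,0,0,0,0,0,0],[0,0,0,0,0,0,0]]}}

```text
time_s: 14.43
tcp_pos: [0.6035, 0.2975, 0.0853]
ee_rot: [[-0.998, -0.059, -0.002], [-0.059, 0.998, -0.001], [0.002, -0.001, -1.0]]
wrist_force: [0.1, 0.0, -1.3]
gripper_width: 0.322
gripper_force: 30.0
```

```bash
python3 st.py
```

```text
14.4333 [0.6035 0.2975 0.0853] yang 93.38 [  40.    34.3   -2.9   -0.   -53.  -126.6] [ 0.1  0.  -1.3] 0.32165677653995706 29.999660616740584
```

Request:
{"op": "drive_tool", "data": {"rows": [[0,1,1.5,-20,0,0,0],[0,0,0,-15,0,0,0],[0,0,0,-10,0,0,0],[0,0,0,-5,0,0,0],[0,0,0,-3,0,0,0]]}}

```text
time_s: 14.85
tcp_pos: [0.6046, 0.2971, 0.033]
ee_rot: [[-0.998, -0.057, -0.001], [-0.057, 0.998, -0.001], [0.002, -0.001, -1.0]]
wrist_force: [0.2, 0.9, -0.9]
gripper_width: 0.316
gripper_force: 30.0
```

Request:
{"op": "drive_tool", "data": {"rows": [[0,0,0,-1.5,0,0,0],[0,0,0,-1,0,0,0],[0,0,0,0,0,0,0]]}}

```text
time_s: 15.1
tcp_pos: [0.6054, 0.2983, 0.032]
ee_rot: [[-0.998, -0.058, 0.001], [-0.058, 0.998, 0.001], [-0.001, 0.001, -1.0]]
wrist_force: [-0.1, 0.0, -1.3]
gripper_width: 0.321
gripper_force: 30.0
```

```bash
python3 st.py
```

```text
15.1 [0.6054 0.2983 0.032 ] yang 93.31 [  39.9   37.8   -5.1    0.   -47.  -126.6] [-0.1  0.  -1.3] 0.32060019505857446 29.999750338029116
```

Request:
{"op": "drive_tool", "data": {"rows": [[0,-0.5,0.5,-2,0,0,0],[0,0,0,-1.5,0,0,0],[0,0,0,-0.5,0,0,0],[0,0,0,0,0,0,0]]}}

```text
time_s: 15.43
tcp_pos: [0.6048, 0.2991, 0.0282]
ee_rot: [[-0.998, -0.058, 0.001], [-0.058, 0.998, 0.0], [-0.001, 0.0, -1.0]]
wrist_force: [-1.0, -0.2, 3.4]
gripper_width: 0.321
gripper_force: 30.0
```

Request:
{"op": "drive_tool", "data": {"rows": [[45,0,0,0,0,0,0],[45,0,0,0,0,0,0],[45,0,0,0,0,0,0],[45,0,0,15,0,0,0],[60,0,0,35,0,0,0]]}}

```text
time_s: 15.85
tcp_pos: [0.6015, 0.2966, 0.072]
ee_rot: [[-0.998, -0.057, -0.01], [-0.056, 0.998, -0.006], [0.01, -0.006, -1.0]]
wrist_force: [0.3, 0.8, -0.2]
gripper_width: 0.472
gripper_force: 0.0
```

Request:
{"op": "drive_tool", "data": {"rows": [[100,0,0,40,0,0,0],[100,-3,-30,25,0,0,-0.08],[100,-3,-30,25,0,0,-0.08],[100,-3,-30,25,0,0,-0.08],[100,-3,-30,25,0,0,-0.08]]}}

```text
time_s: 16.27
tcp_pos: [0.592, 0.1775, 0.2184]
ee_rot: [[-0.965, 0.262, -0.0], [0.262, 0.965, 0.0], [0.0, -0.0, -1.0]]
wrist_force: [1.9, -0.2, -0.9]
gripper_width: 0.817
gripper_force: 0.0
```

Request:
{"op": "drive_tool", "data": {"rows": [[100,-3,-35,10,0,0,-0.08],[100,-3,-38,10,0,0,-0.08],[100,-3,-38,0,0,0,-0.08],[100,0,-8,0,0,0,-0.06],[100,0,0,0,0,0,0]]}}

```text
time_s: 16.68
tcp_pos: [0.5832, 0.0572, 0.2378]
ee_rot: [[-0.844, 0.537, 0.0], [0.537, 0.844, 0.0], [-0.0, 0.0, -1.0]]
wrist_force: [1.4, 0.5, -0.1]
gripper_width: 0.997
gripper_force: 0.0
```

```bash
python3 st.py; python3 look.py dia .435 .16 .02 .006
python3 - <<'E'
from h import *
p=capture('side'); a=ortho(p,.02,.50,.72,.19,.41,.00055); q=capture('scene'); b=ortho(q,.02,.50,.72,.19,.41,.00055)
d=cv2.imread('pics/dia.png')[...,::-1]; o=np.zeros((400,798,3),'u1'); o[:,:399]=d[:,:399]; o[:200,399:598]=cv2.resize(a,(199,200)); o[200:,399:598]=cv2.resize(b,(199,200)); o[:200,598:798]=cv2.resize(d[:,400:],(200,200))
cv2.imwrite('pics/dia2.png',o[...,::-1])
E
```

```text
16.6833 [0.5832 0.0572 0.2378] yang 57.51 [  21.4   18.4   -5.6   -0.   -66.  -143.9] [ 1.4  0.5 -0.1] 0.9967775164109303 0.0
[0.58346554 0.05863487 0.23749029]
1070 rect ((440.0295715332031, 148.6121826171875), (40.792724609375, 83.534423828125), 35.75882339477539) mean [435.30808874 157.76021181  18.89507517] ax -35.204719206570026 min [0.40637383 0.12570995 0.00618756] max [0.48058472 0.18175681 0.02291541]
```

View pics/dia2.png

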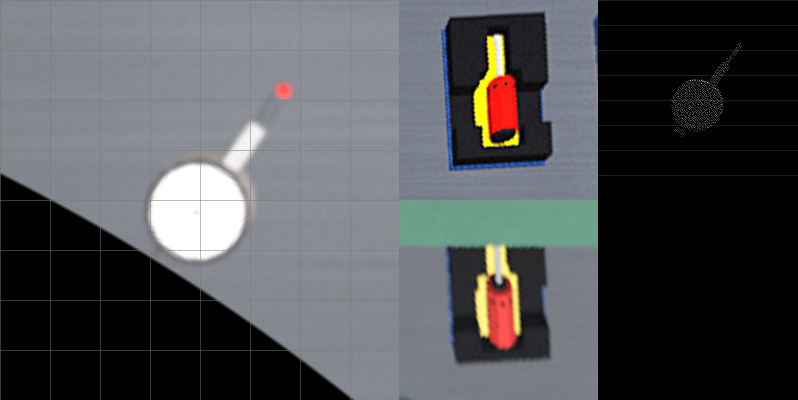

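Request:
{"op": "drive_tool", "data": {"rows": [[100,-25,17,-25,0,0,-0.06],[100,-25,17,-25,0,0,0],[100,-26,17,-25,0,0,0],[100,-26,17,-25,0,0,0],[100,-26,17,-25,0,0,0]]}}

```text
time_s: 17.25
tcp_pos: [0.4543, 0.1466, 0.1113]
ee_rot: [[-0.814, 0.581, 0.001], [0.581, 0.814, 0.001], [-0.0, 0.001, -1.0]]
wrist_force: [-0.1, 0.7, -1.0]
gripper_width: 0.995
gripper_force: 0.0
```

Request:
{"op": "drive_tool", "data": {"rows": [[100,-25,17,-25,0,0,0],[100,0,0,0,0,0,0],[100,0,0,0,0,0,0]]}}

```text
time_s: 17.5
tcp_pos: [0.429, 0.1632, 0.0862]
ee_rot: [[-0.816, 0.578, -0.002], [0.578, 0.816, -0.002], [0.001, -0.003, -1.0]]
wrist_force: [1.7, 0.4, 1.0]
gripper_width: 1.0
gripper_force: 0.0
```

```bash
python3 st.py
```

```text
17.5 [0.429  0.1632 0.0862] yang 54.7 [  41.2   17.   -33.9    0.   -39.3 -166.5] [1.7 0.4 1. ] 0.9997786756768391 0.0
```

Request:
{"op": "drive_tool", "data": {"rows": [[100,1.5,-2,-25,0,0,0],[100,0,0,-25,0,0,0],[85,0,0,-14,0,0,0],[60,0,0,0,0,0,0],[0,0,0,0,0,0,0]]}}

```text
time_s: 17.92
tcp_pos: [0.4332, 0.1604, 0.0235]
ee_rot: [[-0.813, 0.582, 0.001], [0.582, 0.813, 0.0], [-0.0, 0.0, -1.0]]
wrist_force: [-0.2, -0.1, -0.4]
gripper_width: 0.855
gripper_force: 0.0
```

Request:
{"op": "drive_tool", "data": {"rows": [[0,0,0,0,0,0,0],[0,0,0,0,0,0,0],[0,0,0,0,0,0,0],[0,0,0,0,0,0,0],[0,0,0,0,0,0,0]]}}

```text
time_s: 18.33
tcp_pos: [0.4323, 0.1599, 0.0239]
ee_rot: [[-0.813, 0.583, 0.001], [0.583, 0.813, 0.001], [-0.0, 0.001, -1.0]]
wrist_force: [-1.1, -0.9, 2.6]
gripper_width: 0.474
gripper_force: 6.7
```

Request:
{"op": "drive_tool", "data": {"rows": [[0,0,0,0,0,0,0],[0,0,0,0,0,0,0],[0,0,0,0,0,0,0]]}}

```text
time_s: 18.58
tcp_pos: [0.4323, 0.1599, 0.024]
ee_rot: [[-0.813, 0.583, 0.001], [0.583, 0.813, 0.0], [-0.0, 0.001, -1.0]]
wrist_force: [-2.3, -0.5, 5.9]
gripper_width: 0.476
gripper_force: 30.0
```

Request:
{"op": "drive_tool", "data": {"rows": [[0,0,0,20,0,0,0],[0,0,0,25,0,0,0],[0,10,-10,20,0,0,0.0925],[0,25,-28,0,0,0,0.0925],[0,25,-28,0,0,0,0.0925]]}}

```text
time_s: 19.0
tcp_pos: [0.4931, 0.0942, 0.0899]
ee_rot: [[-0.944, 0.33, 0.003], [0.33, 0.944, 0.002], [-0.002, 0.003, -1.0]]
wrist_force: [0.8, 1.4, -0.9]
gripper_width: 0.475
gripper_force: 30.0
```

Request:
{"op": "drive_tool", "data": {"rows": [[0,25,-28,0,0,0,0.0925],[0,25,-28,0,0,0,0.0925],[0,25,-28,0,0,0,0.0925],[0,25,-28,0,0,0,0.0925],[0,25,-28,0,0,0,0]]}}

```text
time_s: 19.42
tcp_pos: [0.6175, -0.0479, 0.0876]
ee_rot: [[-1.0, -0.028, -0.001], [-0.028, 1.0, 0.0], [0.001, 0.0, -1.0]]
wrist_force: [0.1, 1.2, -1.3]
gripper_width: 0.472
gripper_force: 30.0
```

Request:
{"op": "drive_tool", "data": {"rows": [[0,25,-28,0,0,0,0],[0,19,-22,0,0,0,0],[0,0,0,0,0,0,0],[0,0,0,0,0,0,0]]}}

```text
time_s: 19.75
tcp_pos: [0.6608, -0.0977, 0.0867]
ee_rot: [[-1.0, -0.022, -0.002], [-0.022, 1.0, 0.0], [0.002, 0.0, -1.0]]
wrist_force: [0.3, 0.6, -0.6]
gripper_width: 0.47
gripper_force: 30.0
```

```bash
python3 st.py
```

```text
19.75 [ 0.6608 -0.0977  0.0867] yang 91.28 [  5.4  33.8  -3.6  -0.  -52.8 -94.1] [ 0.3  0.6 -0.6] 0.47014123131888147 29.999757707118988
```

Request:
{"op": "drive_tool", "data": {"rows": [[0,0.5,1,-20,0,0,0],[0,0,0,-15,0,0,0],[0,0,0,-8,0,0,0],[0,0,0,-4,0,0,0],[0,0,0,0,0,0,0]]}}

```text
time_s: 20.17
tcp_pos: [0.6606, -0.0946, 0.0404]
ee_rot: [[-1.0, -0.026, -0.002], [-0.026, 1.0, -0.0], [0.002, -0.0, -1.0]]
wrist_force: [-0.9, -0.2, -1.0]
gripper_width: 0.47
gripper_force: 30.0
```

Request:
{"op": "drive_tool", "data": {"rows": [[0,0,0,-2,0,0,0],[0,0,0,-1,0,0,0],[0,0,0,0,0,0,0]]}}

```text
time_s: 20.42
tcp_pos: [0.6618, -0.0951, 0.039]
ee_rot: [[-1.0, -0.026, 0.001], [-0.026, 1.0, 0.0], [-0.001, 0.0, -1.0]]
wrist_force: [-0.1, -0.4, -1.1]
gripper_width: 0.475
gripper_force: 30.0
```

```bash
python3 st.py
```

```text
20.4167 [ 0.6618 -0.0951  0.039 ] yang 91.46 [  5.7  36.9  -5.8  -0.  -47.2 -94.2] [-0.1 -0.4 -1.1] 0.4754244402770617 29.99976933002472
```

Request:
{"op": "drive_tool", "data": {"rows": [[0,0,-0.5,-1.5,0,0,0],[0,0,0,-1,0,0,0],[0,0,0,-0.5,0,0,0],[0,0,0,0,0,0,0]]}}

```text
time_s: 20.75
tcp_pos: [0.6618, -0.0958, 0.036]
ee_rot: [[-1.0, -0.025, 0.001], [-0.025, 1.0, -0.0], [-0.001, -0.0, -1.0]]
wrist_force: [-1.4, 0.1, 1.6]
gripper_width: 0.471
gripper_force: 30.0
```

Request:
{"op": "drive_tool", "data": {"rows": [[65,0,0,0,0,0,0],[65,0,0,0,0,0,0],[65,0,0,0,0,0,0],[65,0,0,15,0,0,0],[70,0,0,35,0,0,0]]}}

```text
time_s: 21.17
tcp_pos: [0.6579, -0.0957, 0.0802]
ee_rot: [[-1.0, -0.024, -0.012], [-0.024, 1.0, 0.0], [0.012, 0.001, -1.0]]
wrist_force: [0.1, -0.1, 0.1]
gripper_width: 0.663
gripper_force: 0.0
```

Request:
{"op": "drive_tool", "data": {"rows": [[100,0,0,40,0,0,0],[100,-17,15,20,0,0,0.112],[100,-17,15,20,0,0,0.112],[100,-17,15,20,0,0,0.112],[100,-17,15,20,0,0,0.112]]}}

```text
time_s: 21.58
tcp_pos: [0.5926, -0.0353, 0.2061]
ee_rot: [[-0.888, -0.46, -0.0], [-0.46, 0.888, 0.0], [0.0, 0.0, -1.0]]
wrist_force: [-0.0, -0.3, 0.6]
gripper_width: 0.964
gripper_force: 0.0
```

Request:
{"op": "drive_tool", "data": {"rows": [[100,-17,15,15,0,0,0.112],[100,-17,15,15,0,0,0.112],[100,-17,15,0,0,0,0.112],[100,-17,14,0,0,0,0.112],[100,-17,14,0,0,0,0.112]]}}

```text
time_s: 22.0
tcp_pos: [0.5077, 0.0379, 0.2356]
ee_rot: [[-0.507, -0.862, 0.001], [-0.862, 0.507, 0.001], [-0.001, -0.0, -1.0]]
wrist_force: [-0.2, -0.7, -0.1]
gripper_width: 0.997
gripper_force: 0.0
```

Request:
{"op": "drive_tool", "data": {"rows": [[100,-17,14,0,0,0,0.112],[100,0,0,0,0,0,0.112],[100,0,0,0,0,0,0]]}}

```text
time_s: 22.25
tcp_pos: [0.4909, 0.0519, 0.2358]
ee_rot: [[-0.305, -0.952, 0.001], [-0.952, 0.305, 0.0], [-0.001, -0.001, -1.0]]
wrist_force: [1.0, -0.4, 0.4]
gripper_width: 0.999
gripper_force: 0.0
```

```bash
python3 st.py; python3 look.py squ .43 -.14 .014 .005
python3 - <<'E'
from h import *
p=capture('side'); a=ortho(p,.02,.57,.79,-.20,.02,.00055); q=capture('scene'); b=ortho(q,.02,.57,.79,-.20,.02,.00055)
d=cv2.imread('pics/squ.png')[...,::-1]; o=np.zeros((400,798,3),'u1'); o[:,:399]=d[:,:399]; o[:200,399:598]=cv2.resize(a,(199,200)); o[200:,399:598]=cv2.resize(b,(199,200)); o[:200,598:798]=cv2.resize(d[:,400:],(200,200))
cv2.imwrite('pics/squ2.png',o[...,::-1])
E
```

```text
22.25 [0.4909 0.0519 0.2358] yang 162.25 [ 24.9   9.4 -18.1  -0.  -62.5 -42.7] [ 1.  -0.4  0.4] 0.9988596485387221 0.0
[0.49142619 0.05155662 0.23564367]
870 rect ((422.51031494140625, -126.68900299072266), (36.38897705078125, 65.02323150634766), 67.87174224853516) mean [ 430.26241995 -123.60970125   12.67186917] ax 145.75149294282946 min [ 0.39349288 -0.15502207  0.00530491] max [ 0.45772905 -0.09885094  0.01866782]
```

View pics/squ2.png

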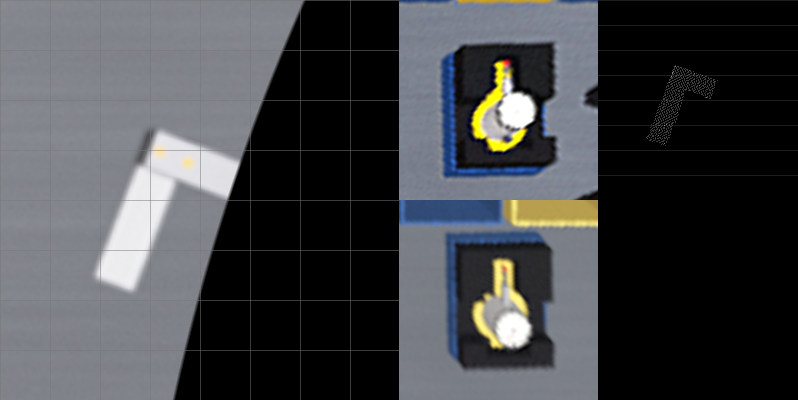

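Request:
{"op": "drive_tool", "data": {"rows": [[70,-8,-29,-21,0,0,-0.048],[70,-8,-29,-21,0,0,0],[70,-8,-29,-21,0,0,0],[70,-8,-30,-21,0,0,0],[70,-8,-30,-21,0,0,0]]}}

```text
time_s: 22.82
tcp_pos: [0.4514, -0.0974, 0.1295]
ee_rot: [[-0.356, -0.935, 0.001], [-0.935, 0.356, -0.0], [-0.0, -0.001, -1.0]]
wrist_force: [0.2, -0.8, 0.0]
gripper_width: 0.735
gripper_force: 0.0
```

Request:
{"op": "drive_tool", "data": {"rows": [[70,-7,-30,-21,0,0,0],[70,-7,-29,-21,0,0,0],[70,0,0,0,0,0,0],[70,0,0,0,0,0,0]]}}

```text
time_s: 23.15
tcp_pos: [0.4365, -0.1565, 0.0869]
ee_rot: [[-0.359, -0.933, -0.004], [-0.933, 0.359, -0.0], [0.001, 0.003, -1.0]]
wrist_force: [-0.3, 0.1, 0.6]
gripper_width: 0.702
gripper_force: 0.0
```

```bash
python3 st.py
```

```text
23.15 [ 0.4365 -0.1565  0.0869] yang 158.96 [  0.4  17.3 -33.2   0.  -39.7 -21.5] [-0.3  0.1  0.6] 0.702051353940705 0.0
```

Request:
{"op": "drive_tool", "data": {"rows": [[60,0.5,1.5,-25,0,0,0],[60,0,0,-25,0,0,0],[60,0,0,-15,0,0,0],[60,0,0,0,0,0,0],[20,0,0,0,0,0,0]]}}

```text
time_s: 23.57
tcp_pos: [0.439, -0.1529, 0.0235]
ee_rot: [[-0.353, -0.936, 0.0], [-0.936, 0.353, -0.0], [0.0, -0.0, -1.0]]
wrist_force: [0.4, -0.4, 0.1]
gripper_width: 0.58
gripper_force: 0.0
```

Request:
{"op": "drive_tool", "data": {"rows": [[0,0,0,0,0,0,0],[0,0,0,0,0,0,0],[0,0,0,0,0,0,0],[0,0,0,0,0,0,0],[0,0,0,0,0,0,0]]}}

```text
time_s: 23.98
tcp_pos: [0.4384, -0.1532, 0.024]
ee_rot: [[-0.354, -0.935, 0.001], [-0.935, 0.354, 0.0], [-0.001, -0.001, -1.0]]
wrist_force: [-0.7, 1.3, 1.1]
gripper_width: 0.225
gripper_force: 0.0
```

Request:
{"op": "drive_tool", "data": {"rows": [[0,0,0,0,0,0,0],[0,0,0,0,0,0,0],[0,0,0,0,0,0,0]]}}

```text
time_s: 24.23
tcp_pos: [0.4381, -0.1532, 0.0238]
ee_rot: [[-0.353, -0.935, 0.0], [-0.935, 0.353, -0.0], [-0.0, -0.0, -1.0]]
wrist_force: [-1.5, 0.8, 5.8]
gripper_width: 0.181
gripper_force: 30.0
```

```bash
python3 st.py
```

```text
24.2333 [ 0.4381 -0.1532  0.0238] yang 159.3 [  0.9  23.7 -36.7   0.  -29.6 -21.6] [-1.5  0.8  5.8] 0.18082005221724431 30.00028967857361
```

Request:
{"op": "drive_tool", "data": {"rows": [[0,0,0,20,0,0,0],[0,0,0,25,0,0,0],[0,5,5,20,0,0,-0.112],[0,24,28,0,0,0,-0.112],[0,24,28,0,0,0,-0.112]]}}

```text
time_s: 24.65
tcp_pos: [0.4914, -0.0923, 0.0896]
ee_rot: [[-0.649, -0.761, 0.003], [-0.761, 0.649, 0.0], [-0.002, -0.002, -1.0]]
wrist_force: [1.0, -0.7, -2.0]
gripper_width: 0.183
gripper_force: 30.0
```

Request:
{"op": "drive_tool", "data": {"rows": [[0,24,28,0,0,0,-0.112],[0,24,28,0,0,0,-0.112],[0,24,28,0,0,0,-0.112],[0,24,28,0,0,0,-0.112],[0,24,28,0,0,0,-0.112]]}}

```text
time_s: 25.07
tcp_pos: [0.6115, 0.0491, 0.0876]
ee_rot: [[-0.953, -0.303, -0.001], [-0.303, 0.953, -0.0], [0.001, 0.0, -1.0]]
wrist_force: [0.6, -0.7, -1.3]
gripper_width: 0.177
gripper_force: 30.0
```

Request:
{"op": "drive_tool", "data": {"rows": [[0,24,28,0,0,0,-0.112],[0,20,26,0,0,0,-0.112],[0,0,0,0,0,0,0],[0,0,0,0,0,0,0]]}}

```text
time_s: 25.4
tcp_pos: [0.6551, 0.1031, 0.0867]
ee_rot: [[-0.996, -0.091, -0.002], [-0.091, 0.996, -0.0], [0.002, -0.0, -1.0]]
wrist_force: [-0.1, -1.5, -1.5]
gripper_width: 0.18
gripper_force: 30.0
```

```bash
python3 st.py
```

```text
25.4 [0.6551 0.1031 0.0867] yang 95.24 [  22.9   33.4   -4.4   -0.   -52.4 -107.6] [-0.1 -1.5 -1.5] 0.17979651763982754 29.99904692173004
```

Down to about 0.038, aligned.

Request:
{"op": "drive_tool", "data": {"rows": [[0,0,-1.5,-20,0,0,0],[0,0,0,-15,0,0,0],[0,0,0,-7,0,0,0],[0,0,0,-3,0,0,0],[0,0,0,0,0,0,0]]}}

```text
time_s: 25.82
tcp_pos: [0.6543, 0.0994, 0.0426]
ee_rot: [[-0.996, -0.089, -0.002], [-0.089, 0.996, -0.001], [0.002, -0.001, -1.0]]
wrist_force: [-0.2, -0.1, -1.0]
gripper_width: 0.18
gripper_force: 30.0
```

Request:
{"op": "drive_tool", "data": {"rows": [[0,0,0,-1,0,0,0],[0,0,0,-1,0,0,0],[0,0,0,0,0,0,0]]}}

```text
time_s: 26.07
tcp_pos: [0.6554, 0.1003, 0.0421]
ee_rot: [[-0.996, -0.089, 0.001], [-0.089, 0.996, 0.0], [-0.001, 0.0, -1.0]]
wrist_force: [-0.2, -0.3, -2.5]
gripper_width: 0.181
gripper_force: 30.0
```

```bash
python3 st.py
```

```text
26.0667 [0.6554 0.1003 0.0421] yang 95.12 [  22.6   36.2   -6.6    0.   -47.1 -107.5] [-0.2 -0.3 -2.5] 0.1806290358594088 29.998938739299774
```

Request:
{"op": "drive_tool", "data": {"rows": [[0,0,1,-2,0,0,0],[0,0,0,-1.5,0,0,0],[0,0,0,-1,0,0,0],[0,0,0,0,0,0,0]]}}

```text
time_s: 26.4
tcp_pos: [0.6552, 0.1015, 0.0379]
ee_rot: [[-0.996, -0.09, 0.001], [-0.09, 0.996, 0.0], [-0.001, -0.0, -1.0]]
wrist_force: [-2.3, 1.3, 3.4]
gripper_width: 0.177
gripper_force: 30.0
```

Request:
{"op": "drive_tool", "data": {"rows": [[45,0,0,0,0,0,0],[45,0,0,0,0,0,0],[45,0,0,0,0,0,0],[45,0,0,15,0,0,0],[60,0,0,35,0,0,0]]}}

```text
time_s: 26.82
tcp_pos: [0.6516, 0.1002, 0.0816]
ee_rot: [[-0.996, -0.088, -0.011], [-0.088, 0.996, -0.003], [0.012, -0.002, -1.0]]
wrist_force: [1.7, 0.6, -0.0]
gripper_width: 0.446
gripper_force: 0.0
```

Request:
{"op": "drive_tool", "data": {"rows": [[100,0,0,40,0,0,0],[100,20,0,30,0,0,0],[100,30,0,25,0,0,0],[100,30,0,25,0,0,0],[100,30,0,25,0,0,0]]}}

```text
time_s: 27.23
tcp_pos: [0.7659, 0.1012, 0.2339]
ee_rot: [[-0.996, -0.089, 0.001], [-0.089, 0.996, 0.0], [-0.001, 0.0, -1.0]]
wrist_force: [1.5, 0.4, 0.7]
gripper_width: 0.819
gripper_force: 0.0
```

Request:
{"op": "drive_tool", "data": {"rows": [[100,30,0,0,0,0,0],[100,20,0,0,0,0,0],[100,0,0,0,0,0,0]]}}

```text
time_s: 27.48
tcp_pos: [0.8177, 0.1007, 0.2284]
ee_rot: [[-0.996, -0.088, -0.001], [-0.088, 0.996, -0.0], [0.001, 0.0, -1.0]]
wrist_force: [-1.8, -0.3, -2.3]
gripper_width: 0.982
gripper_force: 0.0
```

```bash
python3 st.py
python3 - <<'E'
from h import *
import pickle
p=wrist(); pickle.dump(p,open('wE.pkl','wb'))
W=wworld(p); o=np.zeros((600,800,3),'u1')
def put(a,r,c): o[r:r+a.shape[0],c:c+a.shape[1]]=a
for i,(x,y) in enumerate([(.615,.30),(.66,.12),(.67,-.095)]):
    put(cv2.resize(wortho(p,.02,x-.09,x+.09,y-.09,y+.09,.0007),(260,260)),0,265*i)
q=capture('side'); s=capture('scene')
put(cv2.resize(ortho(q,.02,.27,.77,-.41,.46,.0011),(540,310)),280,0)
put(cv2.resize(ortho(s,.02,.58,.76,.03,.21,.0007),(250,250)),280,545)
cv2.imwrite('pics/end.png',o[...,::-1])
f=p['frame'].astype(int)
def h(n,cx,cy,r=.006):
    m=np.hypot(W[...,0]-cx,W[...,1]-cy)<r; print(n,m.sum(),np.median(W[m][:,2]).round(4) if m.any() else '')
h('stock',.655,.1015);h('stock end',.63,.099);h('blade',.681,.135);h('dial',.6595,-.0965,.01);h('driver',.6035,.299);h('shaft',.655,.302,.002)
E
```

```text
27.4833 [0.8177 0.1007 0.2284] yang 95.03 [  18.2   43.7   36.4   -0.   -82.8 -103.2] [-1.8 -0.3 -2.3] 0.9816796707002852 0.0
stock 80 0.0305
stock end 44 0.0301
blade 80 0.024
dial 164 0.0329
driver 52 0.0338
shaft 12 0.0076
```

View pics/end.png

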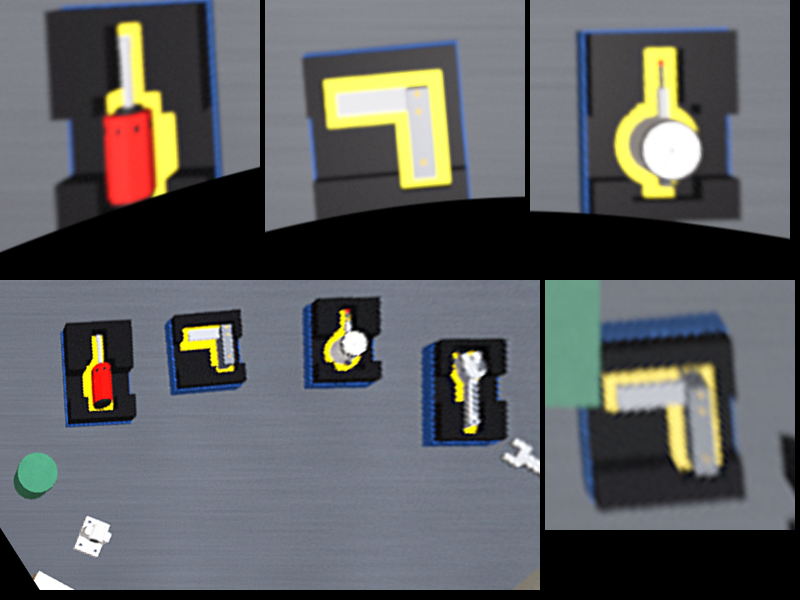

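Run:
```python
from h import *
for n in('side','scene'):
    p=capture(n); W=world(p); f=p['frame'].astype(int); m=(f.min(-1)>110)&(abs(W[...,0]-.59)<.07)&(abs(W[...,1]+.295)<.04)&(W[...,2]>0)&(W[...,2]<.05)
    w=W[m]
    for a,b in((.52,.56),(.56,.59),(.59,.61),(.61,.635),(.635,.66)):
        k=(w[:,0]>=a)&(w[:,0]<b); print(n,a,k.sum(),np.median(w[k],0).round(4) if k.any() else '',np.percentile(w[k][:,2],[10,90]).round(4) if k.any() else '')
```

```text
side 0.52 35 [ 0.5451 -0.2927  0.0243] [0.0204 0.0257]
side 0.56 39 [ 0.5745 -0.2925  0.0238] [0.0205 0.0252]
side 0.59 25 [ 0.6006 -0.2924  0.0244] [0.0196 0.026 ]
side 0.61 63 [ 0.6215 -0.289   0.0262] [0.0182 0.0291]
side 0.635 33 [ 0.6419 -0.2937  0.0252] [0.0144 0.0275]
scene 0.52 25 [ 0.5498 -0.2948  0.0255] [0.0183 0.0281]
scene 0.56 52 [ 0.5763 -0.2889  0.0236] [0.0152 0.0272]
scene 0.59 41 [ 0.5998 -0.289   0.0239] [0.0153 0.0273]
scene 0.61 76 [ 0.6237 -0.2879  0.0277] [0.0159 0.0301]
scene 0.635 65 [ 0.6448 -0.2926  0.0239] [0.0163 0.0289]
```

The spanner lies flat: its handle is at 25 mm and its head at 27 mm, as they should be. I'm handing in.

```bash
python3 -c "
from station import *
print(finish_job())"
```

```text
the job is handed in; nothing more can be done
None
```

The spanner, screwdriver, dial gauge and square are each set down in their own foam pocket, the right way round and fully down by the measured heights. The bracket and tin were not touched, and the job was handed in at about 27.5 s.

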